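Slide the glue saucepan to the middle ring of the warming plate

TASK

On the bench warming plate, slide the deep saucepan sideways onto the empty middle ring so that it stands centred there. Keep it on the plate all the way, without lifting or tipping it, and leave the shallow pan where it stands. Let go of the saucepan at the end.

Things in the scene. Friction and masses are not known exactly. Their poses are not given: they have to be found in the camera images.
- saucepan: Deep round steel saucepan, open, 90 mm across, 60 mm tall, 0.4 kg, on the plate's left or right ring. Origin: centre of its underside, z up. Its straight black handle points along its own -x (roughly to the robot): a level bar 16 mm wide, 12 mm thick, its middle 44 mm above the underside, from 48 to 153 mm from the pan's axis; pinch it across from above, 100 mm from the axis.
- shallow_pan: Shallow round steel pan (110 mm across, 28 mm tall) with a similar black handle along its own -x, middle 22 mm above the underside, reaching 163 mm from the axis. It stands on the other end ring and is to be left alone. Origin: centre of its underside.
- warming_plate: Flat bench warming plate, fixed, grey housing with bright metal top, 170 mm (its x) by 430 mm (its y) by 30 mm high, three black knobs on the front edge. Three thin dark rings, 128 mm across, are marked flat on its top in a row along its y, 140 mm apart. Origin: centre of its underside; the top lies 30 mm above it.
- middle_ring (a point): Centre of the middle ring, on the plate's top surface; the rings left and right lie at +140 and -140 mm along its y. The plate's axes.

How it is judged (in metres and radians):
At the end, for the whole second after the job is handed in: The saucepan stands upright and at rest flat on the plate, its axis within 15 mm of the centre of the middle ring; the shallow pan is within 20 mm of where it stood (horizontal distance between saucepan and middle_ring below 0.015 m and z of saucepan in the frame of middle_ring between -0.004 and 0.004 m and angle between saucepan's own z axis and vertical below 0.08 rad and linear speed of saucepan below 0.02 m/s and distance of shallow_pan from where it was at the start of the episode below 0.02 m); the robot touches nothing.
It fails at once if the saucepan is lifted more than 10 mm off the plate (z of saucepan in the frame of middle_ring above 0.01 m).
It fails at once if the saucepan is tipped more than 10 degrees (angle between saucepan's own z axis and vertical above 0.175 rad).
It fails at once if the shallow pan is moved more than 20 mm (distance of shallow_pan from where it was at the start of the episode above 0.02 m).
It also fails if it takes over 32 s, if anything falls off the work surface, if the arm or the gripper's body presses on something with over 40 N, if the wrist force passes 120 N, or if a joint passes its speed limit or range.

ROBOT

A 6-joint arm with a two-finger parallel gripper is mounted at the origin on a cart in front of the work surface, level with it; the furniture and walls round the work are solid. World frame = base frame: x ahead of the robot, y to its left, z up, the work surface at z = 0. Lengths are in mm, angles in rad, forces in N, time in s.
With the tool pointing down it reaches from about 350 to 975 mm from the base axis. Payload 7.1 kg.
Tool frame: the origin (TCP) lies at the very end of the fingers, on their centre line; the grasp point (between the pads) lies 19 mm behind it (ctrl.grasp_offset is the distance from the TCP to the grasp point, in mm); z points along the fingers, y is the line along which they close (so a half turn about z gives the same grasp; the last joint's range is limited). The gripper opens to 88 mm and grips with 3 to 60 N. Pads are 20 mm wide; open, the fingers measure 115 mm over their backs; the gripper's body (75 mm by 178 mm) begins 61 mm behind the grasp point.
Start: joints at [-1.206, 0.423, 1.63, -0, 1.089, -0.019], TCP at [234.045, -579.506, 222.675] pointing down, gripper open.
Joint ranges: [-3, 3], [-0.9, 2.11], [0.09, 2.58], [-1.31, 4.45], [0.11, 2.69], [-2.54, 2.54]. Speed limits (rad/s): [2.39, 2.39, 3.01, 3.14, 3.14, 3.14].

INTERFACE

Orientations are given as a rotation vector (axis times angle).
In Python, from workcell import ctrl, viewer, ticket, models gives the robot as it stands.
- The arm moves only by the tool play_rows, never from a script. Its arguments are lists of equal length, an entry for each row: "dp": the shift along the world's x, y, z in mm, a list of three; "yaw": the turn about the world's z in degrees. In form: {"dp": [[tx, ty, tz], ...], "yaw": [yaw, ...]}. A call has 1 to 8 rows; each row shifts and turns the commanded pose from where the row before left it; what a row does not reach is not made up. A row lasts 1/12 s, in which the tool goes at most 41.7 mm and 7.16 degrees, less where a joint would pass 70% of its speed; a pose out of reach is approached as far as the arm can. A call is refused whole if a number of a shift passes 41.7 or a number of a turn 7.16, either way. A call with a gripper value outside its range is refused whole. "gripper" is the closure, from 0 (fully open) to 1 (shut), set as the call begins (left out, the last holds). The fingers move at their own pace and stop on an object; the grip force is fixed at half the most. Time passes only in rows, so rows that do not move let the fingers close. It gives the time, the measured TCP pose, the force, the opening and the grip force at its end, in the units of the state.
- ctrl.get_obs(): the state, without advancing time (a new reading comes with each control period).
- viewer.get_image(name): name is "scene" or "top" or "wrist"; returns a dict with "pixels" (420x560x3 uint8, red, green, blue), "range_z" (420x560 float32, mm along the optical axis (not along the pixel's ray), 0 where there is no reading), "fx", "fy", "cx", "cy" (pixels), "T" (4x4, takes a point from camera to world coordinates); the wrist camera has in their place "hand_eye" (4x4, takes a point from camera to tool coordinates, whose origin is the TCP and whose axes are the flange's). Camera axes: x right, y up, looking along -z (the intrinsics and any distortion apply to the point x, -y, -z); pixel columns grow to the right and rows downward; lengths in mm; the calibration is good to about 2 mm. A picture is of the moment at which its call begins: read the wrist's pose just before it.
- ticket.close_job(): hands the job in; it is judged then, once.
Trained networks look in a picture, given as the dict that the camera call returned (one of the last four; its "shot" number tells which), for a name from the list of things; names that differ only in an ending like _2 or _b are one class to them, and where a whole thing is asked for, a point or a joint stands for the part that bears it (a point fixed in the world has none). Each returns a list of dicts, best first, with "conf" (0 to 1); they miss things now and then, are a little off and sometimes report something else, mostly with a low value. They report only what shows in the picture. A call takes as long as a camera call.
- models.look_for(picture, name): "bbox" ([centre column, centre row, width, height] in pixels, round what is visible of it).
- models.landmark_of(picture, name): "location" ([column, row] in pixels: a listed point, or the origin of a listed thing).
The state is a dict: "t": time; "qpos": joint angles; "qvel": joint speeds; "joint_torque": joint torques, N m; "ee_pos": TCP position; "orientation": TCP orientation; "ft_force": force on the tool from outside, world axes, zero at the start; "moment": the same for the moment, N m; "width": finger opening in mm; "grasp_force": force on a finger pad.
Only numpy, scipy, OpenCV 4.12 (cv2) and the standard library are available. Lean on these libraries where they do the work, as an engineer would, in place of code of your own. Each camera call takes 0.05 s, during which the arm holds its last target. There are 200 camera calls.

## Working session

There is one attempt and no reset: what is moved stays moved. The work goes in short steps, Python scripts to look and compute and a tool call to move; the robot and the scene stay as the last step left them, time stands still between calls to the robot, and variables do not carry over. Pictures are saved under pics/ and viewed, at most 10 in all, crops included, and the job is handed in when it is done.

Besides the shell and the picture viewer there is one more tool, called after "Emit:" by a JSON object that holds its "method" and its "body". play_rows: Moves the arm, as the interface text tells. Its arguments: {"type":"object","properties":{"dp":{"type":"array"},"yaw":{"type":"array"},"gripper":{"type":"number"}},"required":["dp","yaw"]}

```bash
mkdir -p pics; cat > h.py <<'E'
import numpy as np, cv2
from workcell import ctrl, viewer, ticket, models
def cloud(p):
    h,w=p["range_z"].shape; c,r=np.meshgrid(np.arange(w),np.arange(h)); z=p["range_z"]
    P=np.stack([(c-p["cx"])/p["fx"]*z,-(r-p["cy"])/p["fy"]*z,-z,np.ones_like(z)],-1)
    return (P@np.array(p["T"]).T)[...,:3]
E
python3 - <<'E'
from h import *
o=ctrl.get_obs(); print(o)
for n in("top","scene"):
    p=viewer.get_image(n); cv2.imwrite(f"pics/{n}0.png",p["pixels"][...,::-1]); W=cloud(p); print(n,[k for k in p])
    for t in("saucepan","shallow_pan","warming_plate","middle_ring"):
        for f in (models.landmark_of,models.look_for):
            for d in f(p,t)[:2]:
                l=d.get("location",d.get("bbox")); c,r=int(l[0]),int(l[1])
                print(t,d, W[min(r,419),min(c,559)].round(1))
E
```

```text
{'t': 0.0, 'qpos': array([-1.20600484e+00,  4.23820333e-01,  1.63069869e+00,  4.06489316e-06,
        1.08861083e+00, -1.90230170e-02]), 'qvel': array([ 0.00149969,  0.00060649,  0.00188365, -0.00135543,  0.00136307,
       -0.00114688]), 'joint_torque': array([ 7.22600325e-04, -5.44613349e+01, -2.73672652e+01,  6.42961822e-02,
        2.26618617e-02, -1.27658282e-04]), 'ee_pos': array([ 233.84706865, -578.99306017,  221.91109671]), 'orientation': array([-3.08243352e+00, -5.98908769e-01,  4.09606563e-04]), 'ft_force': array([-0.44333496,  0.59583431, -0.84977705]), 'moment': array([-0.05274141, -0.0055329 ,  0.02908087]), 'grasp_force': 0.0, 'width': 87.68178100925299}
top ['pixels', 'range_z', 'fx', 'fy', 'cx', 'cy', 'T', 'shot']
saucepan {'location': [394.0, 224.8], 'conf': 0.58} [ 579.4 -264.4   33.8]
saucepan {'bbox': [398.8, 251.1, 47.5, 95.2], 'conf': 0.76} [ 521.1 -259.9   78.7]
shallow_pan {'bbox': [267.1, 241.3, 54.3, 105.7], 'conf': 0.83} [544.9  15.6  58.7]
warming_plate {'location': [331.0, 221.7], 'conf': 0.82} [ 588.  -125.9   31.4]
warming_plate {'bbox': [331.4, 224.6,
[... 224 characters left out ...]
'pixels', 'range_z', 'fx', 'fy', 'cx', 'cy', 'T', 'shot']
saucepan {'location': [335.4, 162.4], 'conf': 0.73} [ 560.8 -221.5   63. ]
saucepan {'bbox': [361.6, 153.2, 84.1, 45.5], 'conf': 0.75} [ 514.  -255.6   80.9]
shallow_pan {'location': [268.2, 233.5], 'conf': 0.73} [596.1  22.2  34.5]
shallow_pan {'bbox': [295.7, 228.8, 108.4, 51.1], 'conf': 0.58} [542.4  12.2  62.6]
warming_plate {'location': [305.7, 206.5], 'conf': 0.9} [569.  -86.3  32.1]
warming_plate {'bbox': [296.8, 211.5, 167.7, 137.8], 'conf': 0.75} [579.5 -65.4  30.3]
middle_ring {'location': [307.8, 191.4], 'conf': 0.81} [ 587.7 -134.5   31.6]
middle_ring {'bbox': [296.2, 213.9, 165.7, 137.1], 'conf': 0.59} [576.1 -58.8  31.3]
```

View pics/top0.png

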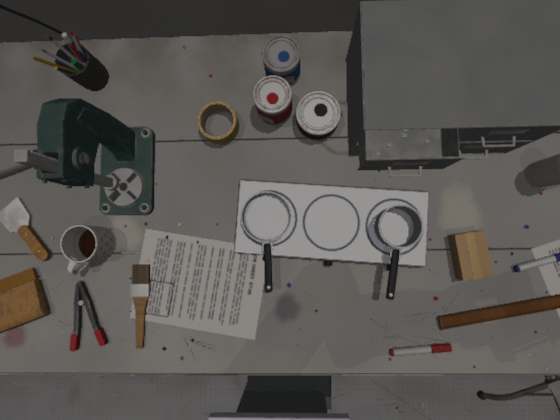

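View pics/scene0.png

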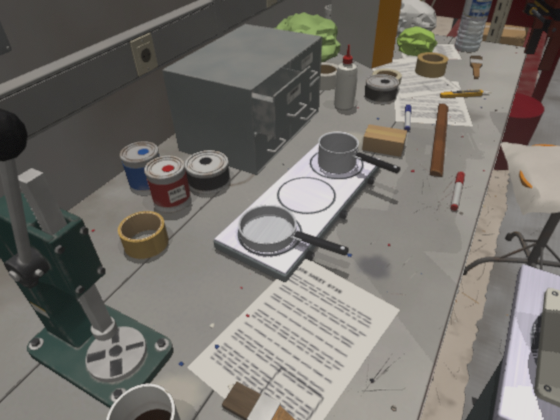

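The top view shows the plate centred near (331,222), the saucepan at right (398,228) with its handle running to (391,295), and the shallow pan at left (267,217). The scene view agrees. Next I fit the geometry with depth.

```bash
python3 - <<'E'
from h import *
from scipy.optimize import least_squares
def circ(P):
    f=lambda q:np.hypot(P[:,0]-q[0],P[:,1]-q[1])-q[2]
    s=least_squares(f,[*P.mean(0),45],loss="soft_l1",f_scale=2); return s.x.round(1),len(P)
def line(P):
    c=P.mean(0);u=np.linalg.svd(P-c)[2][0];u*=np.sign(u[0]);return c.round(1),u.round(4),np.degrees(np.arctan2(u[1],u[0])).round(2),len(P)
for n in("top","scene"):
    p=viewer.get_image(n);W=cloud(p).reshape(-1,3);col=p["pixels"].reshape(-1,3).astype(int).sum(1)
    x,y,z=W.T
    B=(x>380)&(x<720)&(y>-370)&(y<130)
    m=B&(z>24)&(z<36)&(x>470)&(x<700); r=cv2.minAreaRect(W[m][:,:2].astype(np.float32)); 
    print(n,"plate",r,np.median(z[m]))
    S=B&(y<-190)
    rim=S&(z>84)&(z<97)&(x>520);print("rim",circ(W[rim][:,:2]),z[rim].max())
    h=S&(z>62)&(z<88)&(x<528)&(x>420);print("handle",line(W[h][:,:2]),W[h].min(0),W[h].max(0),np.median(z[h]))
    S2=B&(y>-60)
    rim=S2&(z>50)&(z<66)&(x>530);print("rim2",circ(W[rim][:,:2]))
    h=S2&(z>45)&(z<66)&(x<525)&(x>400);print("handle2",line(W[h][:,:2]))
    # ring: dark pixels on the plate between
    m=B&(z>24)&(z<36)&(x>505)&(x<660)&(y>-200)&(y<-55)
    d=m&(col<0.75*np.median(col[m]));P=W[d][:,:2]
    P=P[np.abs(np.hypot(P[:,0]-587,P[:,1]+126)-64)<12]; print("ring",circ(P))
E
```

```text
top plate ((581.59619140625, -123.84030151367188), (428.45574951171875, 178.7994384765625), 85.27257537841797) 30.352868625880888
rim (array([ 573.9, -262.8,   43.8]), 294) 93.1425902435924
handle (array([ 478.4, -246.6]), array([ 0.9864, -0.1645]), np.float64(-9.47), 444) [ 422.10543549 -265.1834429    70.62856197] [ 527.54556845 -231.07961969   84.31547522] 78.82268494981196
rim2 (array([598.7,  19.1,  54.2]), 383)
handle2 (array([480.5,  15.3]), array([0.9996, 0.0276]), np.float64(1.58), 298)
ring (array([ 585.7, -125.3,   61.4]), 335)
scene plate ((578.8233032226562, -122.94842529296875), (427.5855712890625, 179.76358032226562), 85.2967758178711) 30.71269553664746
rim (array([ 572.2, -263.7,   43.9]), 267) 92.65413915700992
handle (array([ 473. , -244.3]), array([ 0.9869, -0.1611]), np.float64(-9.27), 349) [ 421.3225622  -266.47207004   67.81063771] [ 527.98691101 -230.7208361    87.22233746] 78.69910322987391
rim2 (array([598. ,  18.7,  54. ]), 588)
handle2 (array([479.3,  17.8]), array([0.9995, 0.0302]), np.float64(1.73), 437)
ring (array([ 585.5, -124.9,   61.4]), 250)
```

Emit:
{"method": "play_rows", "body": {"dp": [[15, 20.8, -5], [15, 20.8, -5], [15, 20.8, -5], [15, 20.8, -5], [15, 20.8, -5], [15, 20.8, -5], [15, 20.8, -5], [15, 20.8, -5]], "yaw": [-2, -2, -2, -2, -2, -2, -2, -2], "gripper": 0}}

```text
t: 1.67
ee_pos: [354.7, -412.1, 182.6]
orientation: [3.137, 0.161, 0.0]
ft_force: [0.9, 0.1, -0.6]
width: 87.7
grasp_force: 0.0
```

Emit:
{"method": "play_rows", "body": {"dp": [[15, 20.8, -5], [15, 20.8, -5], [15, 20.8, -5], [15, 20.8, -5], [15, 20.8, -5], [15, 20.8, -5], [15, 20.8, -5], [15, 21.8, -5]], "yaw": [-2, -2, -2, -2, -2, -2, -2, -1.4]}}

```text
t: 2.33
ee_pos: [474.8, -244.8, 142.6]
orientation: [3.13, -0.261, 0.001]
ft_force: [0.3, -0.5, 0.6]
width: 87.7
grasp_force: 0.0
```

Emit:
{"method": "play_rows", "body": {"dp": [[0, 0, 0], [0, 0, 0], [0, 0, 0]], "yaw": [0, 0, 0]}}

```text
t: 2.58
ee_pos: [473.9, -246.0, 142.8]
orientation: [3.131, -0.256, -0.0]
ft_force: [-0.0, -0.5, 0.5]
width: 88.0
grasp_force: 0.0
```

```bash
python3 - <<'E'
from h import *
from scipy.spatial.transform import Rotation as R
o=ctrl.get_obs(); p=viewer.get_image("wrist"); cv2.imwrite("pics/w1.png",p["pixels"][...,::-1])
T=np.eye(4);T[:3,:3]=R.from_rotvec(o["orientation"]).as_matrix();T[:3,3]=o["ee_pos"]
p["T"]=T@np.array(p["hand_eye"]);W=cloud(p).reshape(-1,3)
print(o["t"],o["ee_pos"],o["orientation"],o["ft_force"],"tool x deg",np.degrees(np.arctan2(T[1,0],T[0,0])))
x,y,z=W.T
for lo,hi in((420,450),(450,465),(465,485),(485,505),(505,525)):
    h=(z>66)&(z<86)&(x>lo)&(x<hi)&(y>-280)&(y<-210)
    if h.sum(): print(lo,h.sum(),W[h].mean(0),y[h].min(),y[h].max(),np.median(z[h]))
E
```

```text
2.5833 [ 473.90119482 -246.04303533  142.79508661] [ 3.13088155e+00 -2.56156448e-01 -1.11186545e-04] [-0.0170606  -0.48942111  0.46222631] tool x deg -9.354596584069554
420 737 [ 436.36828723 -241.58580388   79.65944403] -251.3201934259405 -231.89571416289985 79.88938155951098
450 430 [ 457.56096956 -244.77060733   79.69070264] -253.73501230410267 -235.75633840682522 79.96969643514582
465 596 [ 475.05406578 -247.65850582   79.70123244] -256.85717354905603 -238.28519698646699 79.86614469232546
485 629 [ 495.12373218 -250.9529025    79.80560484] -260.6564540091292 -241.78059911976734 79.93845408302408
505 917 [ 515.31968748 -254.48127914   78.60392817] -266.538759475158 -242.32822344381123 79.2774066815702
```

View pics/w1.png

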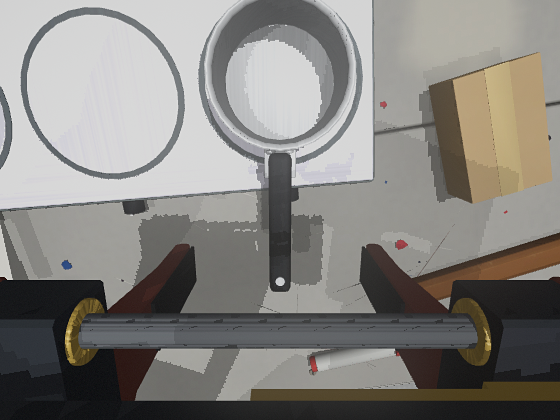

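Wrist view: handle (281,155→290) is parallel to and centred between the fingers (inner faces about 195 and 362). Descending and closing.

Emit:
{"method": "play_rows", "body": {"dp": [[0, 0, -15], [0, 0, -15], [0, 0, -15], [0, 0, -15], [0, 0, -12], [0, 0, -9], [0, 0, -5], [0, 0, -2]], "yaw": [0, 0, 0, 0, 0, 0, 0, 0]}}

```text
t: 3.3
ee_pos: [473.6, -246.0, 54.0]
orientation: [-3.131, 0.259, 0.001]
ft_force: [-0.5, 0.5, -0.5]
width: 87.8
grasp_force: 0.0
```

Emit:
{"method": "play_rows", "body": {"dp": [[0, 0, 0], [0, 0, 0], [0, 0, 0], [0, 0, 0], [0, 0, 0], [0, 0, 0], [0, 0, 0], [0, 0, 0]], "yaw": [0, 0, 0, 0, 0, 0, 0, 0], "gripper": 1}}

```text
t: 3.97
ee_pos: [474.1, -245.7, 54.8]
orientation: [3.131, -0.258, 0.0]
ft_force: [0.0, -0.5, -0.8]
width: 38.0
grasp_force: 0.0
```

Emit:
{"method": "play_rows", "body": {"dp": [[0, 0, 0], [0, 0, 0], [0, 0, 0], [0, 0, 0], [0, 0, 0], [0, 0, 0], [0, 0, 0], [0, 0, 0]], "yaw": [0, 0, 0, 0, 0, 0, 0, 0]}}

```text
t: 4.63
ee_pos: [474.0, -245.8, 54.6]
orientation: [3.131, -0.258, -0.0]
ft_force: [-1.3, -2.9, -0.2]
width: 15.6
grasp_force: 30.0
```

```bash
cat >> h.py <<'E'
from scipy.optimize import least_squares
def pan(y0):
    for n in("top","scene"):
        W=cloud(viewer.get_image(n)).reshape(-1,3);x,y,z=W.T
        P=W[(x>524)&(x<650)&(abs(y-y0)<60)&(z>84)&(z<97)]
        s=least_squares(lambda q:np.hypot(P[:,0]-q[0],P[:,1]-q[1])-q[2],[575,y0,44],loss="soft_l1",f_scale=2)
        print(n,s.x.round(1),len(P),"rim z",np.percentile(P[:,2],[50,95]))
E
python3 -c "
from h import *
print(ctrl.get_obs());pan(-263)"
```

```text
{'t': 4.6333, 'qpos': array([-5.00668082e-01,  5.49057878e-01,  1.92354444e+00, -1.62048424e-04,
        6.68977890e-01,  1.23460964e+00]), 'qvel': array([-0.00027475,  0.00140448,  0.00038146, -0.00085569,  0.00128446,
       -0.00046052]), 'joint_torque': array([ 1.52687877e+00, -5.13323665e+01, -1.66245979e+01,  2.88316598e-01,
        4.35014348e-02, -2.20085392e-01]), 'ee_pos': array([ 473.99205954, -245.82490744,   54.64562217]), 'orientation': array([ 3.13089435e+00, -2.57868667e-01, -4.62831797e-05]), 'ft_force': array([-1.32567657, -2.86573157, -0.17494508]), 'moment': array([-0.31804986,  0.11840128, -0.18968274]), 'grasp_force': 29.984933137893677, 'width': 15.607069368523948}
top [ 574.1 -262.5   43.8] 295 rim z [88.88967859 91.52932576]
scene [ 572.4 -263.3   44. ] 187 rim z [88.08586738 91.46380812]
```

Emit:
{"method": "play_rows", "body": {"dp": [[0.2, 2, 0], [0.4, 4, 0], [0.5, 6, 0], [0.5, 6, 0], [0.5, 6, 0], [0.5, 6, 0], [0.5, 6, 0], [0.5, 6, 0]], "yaw": [0, 0, 0, 0, 0, 0, 0, 0]}}

```text
t: 5.4
ee_pos: [477.7, -202.9, 54.7]
orientation: [-3.131, 0.257, 0.0]
ft_force: [-0.4, -2.6, -2.2]
width: 15.7
grasp_force: 30.0
```

```bash
python3 -c "
from h import *
o=ctrl.get_obs();print(o['ee_pos'],o['orientation'],o['ft_force'],o['moment']);pan(-221)"
```

```text
[ 477.67969498 -202.9194566    54.67034884] [-3.13099650e+00  2.57288563e-01  1.10523333e-04] [-0.4451083  -2.61161803 -2.20913524] [-0.33434211  0.05966789 -0.30438598]
top [ 577.8 -219.8   43.7] 265 rim z [89.1383448 91.5511716]
scene [ 575.9 -219.2   43.9] 198 rim z [88.18070802 91.05092473]
```

Emit:
{"method": "play_rows", "body": {"dp": [[0.5, 4, 0], [0.6, 7, 0], [0.6, 7, 0], [0.6, 7, 0], [0.6, 7, 0], [0.6, 7, 0], [0.6, 7, 0], [0.6, 7, 0]], "yaw": [0, 0, 0, 0, 0, 0, 0, 0]}}

```text
t: 6.17
ee_pos: [482.3, -149.9, 54.7]
orientation: [-3.131, 0.257, 0.0]
ft_force: [-0.3, -3.1, -0.3]
width: 16.2
grasp_force: 30.0
```

Emit:
{"method": "play_rows", "body": {"dp": [[0.6, 7, 0], [0.6, 7, 0], [0.6, 7, 0], [0.6, 7, 0], [0.6, 6, 0], [0.6, 5, 0], [0.5, 3, 0], [0, 0, 0]], "yaw": [0, 0, 0, 0, 0, 0, 0, 0]}}

```text
t: 6.83
ee_pos: [486.4, -108.0, 54.7]
orientation: [-3.131, 0.257, 0.0]
ft_force: [-0.5, -0.4, -0.2]
width: 15.7
grasp_force: 30.0
```

Emit:
{"method": "play_rows", "body": {"dp": [[0, 0, 0], [0, 0, 0], [0, 0, 0]], "yaw": [0, 0, 0]}}

```text
t: 7.08
ee_pos: [486.3, -108.6, 54.7]
orientation: [-3.131, 0.257, 0.0]
ft_force: [0.3, 1.6, -0.7]
width: 15.9
grasp_force: 30.0
```

```bash
python3 -c "
from h import *
o=ctrl.get_obs();print(o['ee_pos'],o['orientation'],o['ft_force'],o['moment']);pan(-125)
cv2.imwrite('pics/top2.png',viewer.get_image('top')['pixels'][120:320,200:460,::-1].repeat(2,0).repeat(2,1))"
```

```text
[ 486.34320625 -108.64686642   54.67013885] [-3.13084402e+00  2.57377244e-01  3.94926688e-04] [ 0.28548336  1.59953249 -0.7309124 ] [0.30023246 0.04676924 0.12719639]
top [ 586.5 -124.5   43.8] 274 rim z [89.3087562  91.85288675]
scene [ 585.1 -125.3   43.7] 214 rim z [88.50320308 91.17683288]
```

View pics/top2.png

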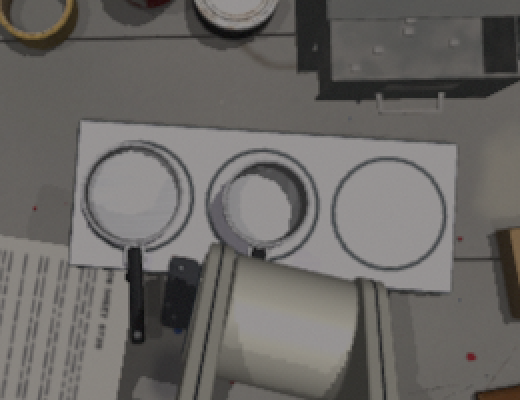

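The pan sits centred in the middle ring (crop ring centre ≈ (262,206)) and the shallow pan hasn't moved. Releasing and backing off upward.

Emit:
{"method": "play_rows", "body": {"dp": [[0, 0, 0], [0, 0, 0], [0, 0, 0], [0, 0, 0], [0, 0, 0], [0, 0, 0], [0, 0, 0], [0, 0, 0]], "yaw": [0, 0, 0, 0, 0, 0, 0, 0], "gripper": 0}}

```text
t: 7.9
ee_pos: [486.4, -108.7, 54.7]
orientation: [-3.131, 0.258, -0.0]
ft_force: [-0.5, -0.2, 0.6]
width: 65.8
grasp_force: 0.0
```

Emit:
{"method": "play_rows", "body": {"dp": [[0, 0, 0], [0, 0, 0], [0, 0, 0], [0, 0, 0], [0, 0, 0], [0, 0, 0], [0, 0, 0], [0, 0, 0]], "yaw": [0, 0, 0, 0, 0, 0, 0, 0]}}

```text
t: 8.57
ee_pos: [486.4, -108.7, 54.7]
orientation: [-3.131, 0.258, 0.0]
ft_force: [0.5, 0.4, 0.3]
width: 88.3
grasp_force: 0.0
```

Emit:
{"method": "play_rows", "body": {"dp": [[0, 0, 5], [0, 0, 15], [0, 0, 15], [0, 0, 15], [0, 0, 15], [0, 0, 15], [0, 0, 15], [0, 0, 15]], "yaw": [0, 0, 0, 0, 0, 0, 0, 0]}}

```text
t: 9.23
ee_pos: [486.3, -108.7, 165.8]
orientation: [3.131, -0.258, 0.0]
ft_force: [0.3, -0.7, -0.3]
width: 87.8
grasp_force: 0.0
```

Emit:
{"method": "play_rows", "body": {"dp": [[0, 0, 10], [0, 0, 0], [0, 0, 0], [0, 0, 0]], "yaw": [0, 0, 0, 0]}}

```text
t: 9.57
ee_pos: [485.9, -108.6, 174.1]
orientation: [-3.131, 0.258, 0.002]
ft_force: [-0.2, -0.2, 0.6]
width: 87.6
grasp_force: 0.0
```

```bash
python3 -c "
from h import *
o=ctrl.get_obs();print(o['t'],o['ee_pos'],o['ft_force'],o['width']);pan(-125)
cv2.imwrite('pics/sc3.png',viewer.get_image('scene')['pixels'][...,::-1])"
```

```text
9.5667 [ 485.914354   -108.57677118  174.0560137 ] [-0.18829785 -0.16227167  0.64636461] 87.61147782719496
top [ 586.4 -124.5   43.8] 280 rim z [88.98330734 91.13977505]
scene [ 585.2 -125.2   43.9] 307 rim z [88.6374682  91.08172245]
```

View pics/sc3.png

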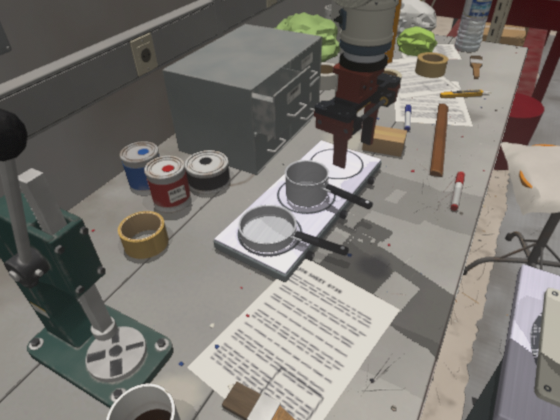

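The saucepan stands centred in the middle ring at (306,190), the shallow pan is unmoved at (268,230), and the gripper is clear above. Handing in.

```bash
python3 -c "
from h import *
print(ticket.close_job())"
```

```text
the job is handed in; nothing more can be done
None
```

I slid the saucepan onto the middle ring, let go and handed the job in. The last camera fit puts it within about 1 mm of the ring's centre, and the shallow pan looks unmoved; the hand-in returned no verdict.

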